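# Lay out the heeling station for the next shoe

### The job

Set up the bench for heeling the next shoe: stand the block heel wide end down, centred on the pale heel-seat patch of the upturned blue last with its flat front towards the toe, and lay the top lift flat and centred on top of the heel. On the plywood board stand the glue pot upright in the middle of the centre cork spot, with the slim heel, wide end down, in the middle of the spot to its left and the tack tin flat in the middle of the spot to its right (left and right as seen from the robot, looking out across the bench). Let go of everything, and do not knock over the water bottle.

Things in the scene. Friction and masses are not known exactly. Their poses are not given: they have to be found in the camera images.
- last: Blue shoe last fixed sole-up on a steel jack, 236 mm long. Origin on the table below the heel seat's centre; x to the toe (away from the robot, yaw within 0.3), z up. Heel seat level, 120 mm above the table, x -34 to +36 mm, 58 mm wide; a pale D patch 56 x 52 mm, centred at x = y = 0, shows where the heel goes. Nothing is higher than 121 mm. Jack foot 130 x 100 x 8 mm, centre x = 20.
- board: Plywood board fixed flat, 110 (x) by 250 (y) by 8 mm thick. Origin at the centre of its underside, x away from the robot, y to its left (yaw within 0.25), z up. Three flush cork spots 68 mm across at x = 0: left y = +80 mm, centre y = 0, right y = -80 mm, 8 mm above the table. Left or right of the last, as drawn.
- block_heel: Loose low block heel in brown stacked layers, 90 g, 48 mm high, upside down on its wide end. D-shaped: flat front at +x, round back at -x. The lowest 12 mm are 54 (x) by 50 mm (y); above, upright sides 42 (x) by 40 mm (y) to the flat top; both centred on z. Origin at the centre of the underside, z up, yaw within 0.5.
- heel_front (a point): Point on the block heel: the middle of the lower edge of its flat front, 27 mm along +x from the block heel's origin.
- top_lift: Loose D-shaped black rubber plate (the wearing piece of a heel), 42 mm long (x, flat front at +x) by 40 mm wide (y), 8 mm thick, 15 g, lying flat on the table. Origin at the centre of its underside, z up, yaw within 0.5 rad. Same outline as the block heel's top.
- slim_heel: Loose tall slim heel of plain brown wood, 60 g, 90 mm high, standing upside down on its wide seat end: a D-shaped foot 50 mm (x) by 46 mm (y), 10 mm thick, then a round stem on the z axis that narrows from 38 mm diameter at 10 mm to 22 mm at 40 mm and stays 22 mm up to 90 mm. Origin at the centre of its underside, z up.
- glue_pot: Loose closed round white plastic pot, 52 mm diameter, 70 mm high, 150 g, upright: plain upright sides to 40 mm, then a shoulder and a lid 47 mm across. Origin at the centre of its underside, z up.
- tack_tin: Loose closed flat round steel tin, 56 mm diameter, 25 mm high, 120 g, lying flat. Origin at the centre of its underside, z up.
- bottle: Full clear water bottle with a red cap, 64 mm diameter, 200 mm high, 500 g, standing loose beyond the other things, a bystander. Origin at the centre of its underside, z up. Must not be knocked over.
Mind the look-alikes: they are no part of the job. Of the things like the tack_tin, leave any that is green or turquoise; of the rest the smaller one is meant.

How it is judged:
By the outcome, as a careful person would: the job done as asked, in the order asked, and still so for the second after the job is handed in, with the robot touching nothing.
It also fails if it takes over 128 s, if anything falls off the work surface, if the arm or the gripper's body presses on something with over 40 N, if the wrist force passes 120 N, or if a joint passes its speed limit or range.

### The arm

A 7-joint arm with a two-finger parallel gripper is mounted at the origin on the work surface. World frame = base frame: x ahead of the robot, y to its left, z up, the work surface at z = 0. Lengths are in m, angles in rad, forces in N, time in s.
With the tool pointing down it reaches from about 0.4 to 0.85 m from the base axis. Payload 10.4 kg.
Tool frame: the origin (TCP) lies midway between the tips of the shut fingers; the grasp point (between the pads) lies 19 mm behind it; z points along the fingers, y is the line along which they close (so a half turn about z gives the same grasp; the last joint's range is limited). The gripper opens to 87 mm and grips with 3 to 60 N. Pads are 19 mm wide; open, the fingers measure 117 mm over their backs; the gripper's body (75 mm by 190 mm) begins 51 mm behind the grasp point.
Start: joints at [-1.203, 0.332, -0.065, 1.46, 0.022, 1.35, -0.088], TCP at [0.238, 0.578, 0.223] pointing down, gripper open.
Joint ranges: [-2.6, 2.6], [-0.5, 2.12], [-1.47, 1.34], [0.16, 2.42], [-1.27, 4.41], [0.06, 2.06], [-2.6, 2.6]. Speed limits (rad/s): [2.22, 2.22, 2.79, 2.79, 3.14, 3.14, 3.14].

### API

Orientations are given as a unit quaternion [x, y, z, w].
In Python, from bench import r gives the robot as it stands.
- The arm moves only by the tool arm_command, never from a script. Its argument "moves" is one flat list of numbers, 4 for each row, row after row: the shift along the tool's x, y, z in cm, then the turn about the tool's z in degrees. A call has 1 to 12 rows; each row shifts and turns the commanded pose from where the row before left it, along the tool's axes as they then stand; what a row does not reach is not made up. A row lasts 1/12 s, in which the tool goes at most 41.7 mm and 7.16 degrees, less where a joint would pass 70% of its speed; a pose out of reach is approached as far as the arm can. A call with a gripper value outside its range is refused whole. "fingers" is the opening in per cent of the stroke, from 0 (shut) to 100 (fully open), set as the call begins (left out, the last holds). The fingers move at their own pace and stop on an object; "squeeze" is the grip in N (left out, the last holds). Time passes only in rows, so rows that do not move let the fingers close. It gives the time, the measured TCP pose, the force, the opening and the grip force at its end, in the units of the state.
- r.read_state(): the state, without advancing time (a new reading comes with each control period).
- r.camera(name): name is "scene" or "top"; returns the picture (400x640x3 uint8, red, green, blue); there is no depth.
- r.camera_info(name): a dict with "fx", "fy", "cx", "cy" (pixels), "origin" and "attitude" of the camera in the world. Camera axes: x right, y up, looking along -z (the intrinsics and any distortion apply to the point x, -y, -z); pixel columns grow to the right and rows downward; lengths in m; the calibration is good to about 2 mm. A picture is of the moment at which its call begins. camera_info takes no time and is no camera call.
- r.close_job(): hands the job in; it is judged then, once.
The state is a dict: "time": time; "joint_positions": joint angles; "joint_vel": joint speeds; "joint_torque": joint torques, N m; "ee_pos": TCP position; "eef_rot": TCP orientation; "ft_force": force on the tool from outside, world axes, zero at the start; "torque": the same for the moment, N m; "width": finger opening in m; "grip_force": force on a finger pad.
Only numpy, scipy, OpenCV 4.12 (cv2) and the standard library are available. Lean on these libraries where they do the work, as an engineer would, in place of code of your own. Each camera call takes 0.05 s, during which the arm holds its last target. There are 200 camera calls.

## Working session

There is one attempt and no reset: what is moved stays moved. The work goes in short steps, Python scripts to look and compute and a tool call to move; the robot and the scene stay as the last step left them, time stands still between calls to the robot, and variables do not carry over. Pictures are saved under pics/ and viewed, at most 14 in all, crops included, and the job is handed in when it is done.

Besides the shell and the picture viewer there is one more tool, called after ">>>" by a JSON object that holds its "fn" and its "kwargs". arm_command: Moves the arm, as the interface text tells. Its arguments: {"type":"object","properties":{"moves":{"type":"array"},"fingers":{"type":"number"},"squeeze":{"type":"number"}},"required":["moves"]}

```bash
mkdir -p pics; ls; python3 - <<'E'
from bench import r
import cv2
for n in("scene","top"):
    cv2.imwrite(f"pics/{n}0.png",r.camera(n)[:,:,::-1]); print(r.camera_info(n))
print(r.read_state())
E
```

```text
pics
{'fx': 512.6394460126357, 'fy': 512.6394460126357, 'cx': 325.0539482988666, 'cy': 197.9967894829179, 'origin': array([ 1.18228993, -0.68857685,  0.80068978]), 'attitude': array([0.39571088, 0.18191847, 0.36604634, 0.82239203])}
{'fx': 442.4325993684328, 'fy': 442.4325993684328, 'cx': 321.5311274290023, 'cy': 196.91107678632702, 'origin': array([ 0.22374906, -0.05357047,  1.05178732]), 'attitude': array([-0.08556563,  0.08727308,  0.70537827, -0.69821445])}
{'time': 0.1, 'joint_positions': array([-1.20260503,  0.3328123 , -0.06470957,  1.46086052,  0.02160146,
        1.34989967, -0.08848918]), 'joint_vel': array([-0.00058379, -0.00170102,  0.00062084, -0.0018319 ,  0.00038274,
       -0.00150368,  0.00028423]), 'joint_torque': array([ 1.35918890e-03, -6.24530554e+01,  2.45477166e-02, -3.90728939e+01,
       -6.15868717e-02,  3.63576401e-02,  8.54015116e-05]), 'ee_pos': array([0.23794065, 0.57755763, 0.22182974]), 'eef_rot': array([ 1.94135273e-01,  9.80974558e-01, -6.34799065e-04, -9.68669642e-05]), 'ft_force': array([-0.88631321, -0.49772765, -0.13732139]), 'torque': array([-0.01146648, -0.0503595 ,  0.01069479]), 'grip_force': 0.0, 'width': 0.08692712331661262}
```

View pics/scene0.png

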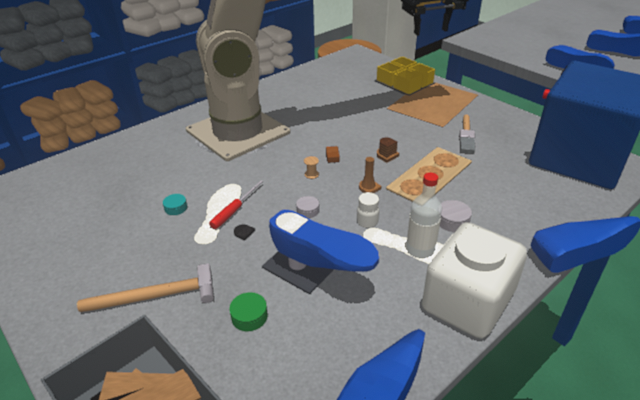

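View pics/top0.png

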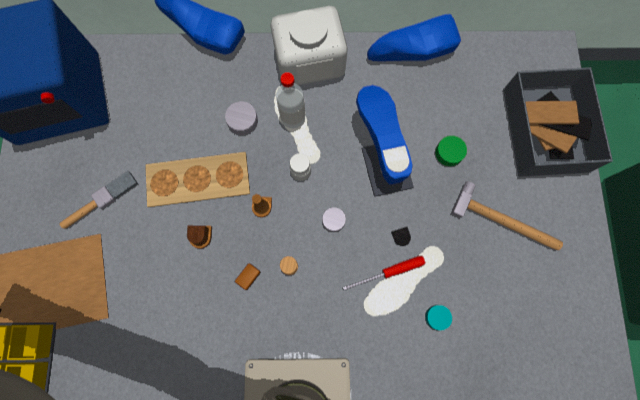

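```bash
cat > h.py <<'E'
import numpy as np, cv2
from scipy.spatial.transform import Rotation as R
from bench import r
I={n:r.camera_info(n) for n in("scene","top")}
def pt(n,uv,z):
    i=I[n]; u=np.atleast_2d(np.asarray(uv,float))
    d=np.c_[(u[:,0]-i["cx"])/i["fx"],-(u[:,1]-i["cy"])/i["fy"],-np.ones(len(u))]
    d=R.from_quat(i["attitude"]).apply(d); o=i["origin"]
    return o+d*((z-o[2])/d[:,2])[:,None]
def px(n,p):
    i=I[n]; c=R.from_quat(i["attitude"]).inv().apply(np.atleast_2d(p)-i["origin"])
    return np.c_[i["cx"]+i["fx"]*c[:,0]/-c[:,2], i["cy"]-i["fy"]*c[:,1]/-c[:,2]]
def crop(src,x0,y0,w,h,k,out):
    cv2.imwrite(out,cv2.resize(cv2.imread(src)[y0:y0+h,x0:x0+w],None,fx=k,fy=k,interpolation=cv2.INTER_CUBIC))
E
python3 - <<'E'
from h import *
crop("pics/top0.png",140,80,285,190,2.8,"pics/tc.png")
crop("pics/scene0.png",215,130,265,170,3,"pics/sc.png")
E
```

```text
(no output)
```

View pics/tc.png

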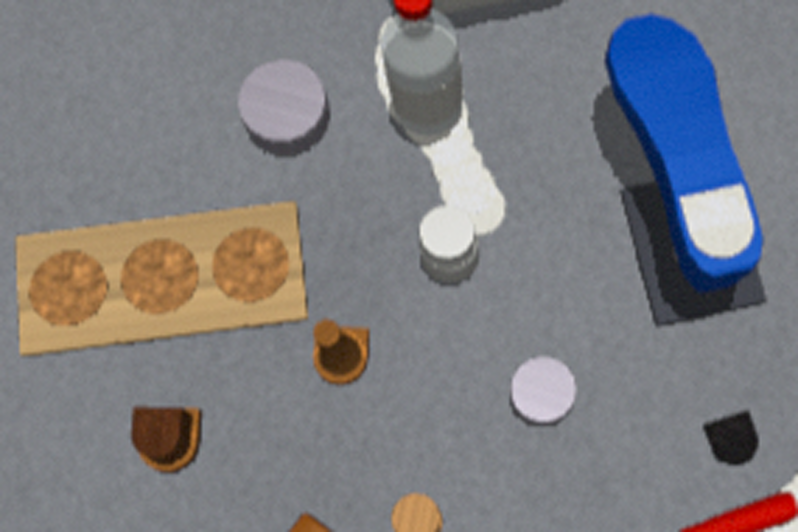

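View pics/sc.png

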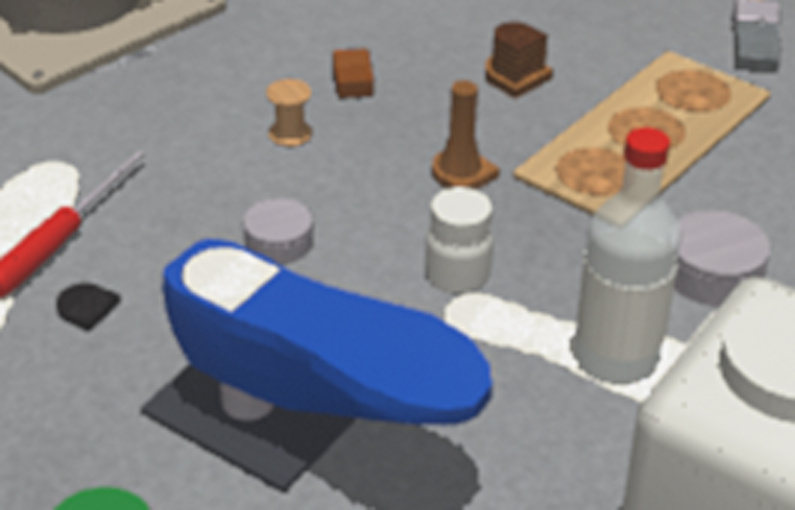

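```bash
cat > m.py <<'E'
from h import *
def blob(img,n,box,lo,hi,z,name,show=True):
    x0,y0,x1,y1=box
    m=np.zeros(img.shape[:2],np.uint8)
    hsv=cv2.cvtColor(img,cv2.COLOR_RGB2HSV)
    m[y0:y1,x0:x1]=cv2.inRange(hsv,np.array(lo),np.array(hi))[y0:y1,x0:x1]
    c=max(cv2.findContours(m,0,cv2.CHAIN_APPROX_NONE)[0],key=cv2.contourArea)[:,0]
    p=(pt(n,c,z)[:,:2]*1000).astype(np.float32)
    (rc,rs,ra),(ec,er)=cv2.minAreaRect(p),cv2.minEnclosingCircle(p)
    if show: print(name,n,"px",np.round(c.mean(0),1),"rect",np.round(rc,1),np.round(rs,1),round(ra,1),"circ",np.round(ec,1),round(er,1),"ell",[np.round(a,1) for a in cv2.fitEllipse(p)])
    return p
E
python3 - <<'E'
from m import *
t=r.camera("top"); s=r.camera("scene")
blob(t,"top",(370,135,420,178),(0,0,150),(180,70,255),.12,"patch")
blob(t,"top",(350,80,420,185),(105,150,60),(125,255,255),.12,"last")
blob(t,"top",(386,224,418,250),(0,0,0),(180,255,60),.008,"lift")
blob(t,"top",(315,200,352,238),(0,0,135),(180,60,255),.025,"tin")
blob(t,"top",(285,148,312,172),(0,0,190),(180,60,255),.07,"pot")
b=blob(t,"top",(140,140,255,215),(8,60,90),(25,255,255),.008,"board")
blob(t,"top",(183,222,216,252),(0,50,0),(25,255,75),.048,"blocktop")
blob(t,"top",(183,222,216,252),(0,80,0),(25,255,255),.0,"blockall")
blob(s,"scene",(270,205,310,236),(0,0,150),(180,70,255),.12,"patch")
blob(s,"scene",(230,220,258,242),(0,0,0),(180,255,60),.008,"lift")
blob(s,"scene",(290,190,325,215),(0,0,135),(180,60,255),.025,"tin")
blob(s,"scene",(355,190,382,208),(0,0,190),(180,60,255),.07,"pot")
f=lambda u,v:((u+.5)/2.8-.5+140,(v+.5)/2.8-.5+80)
g=lambda u,v:((u+.5)/3-.5+215,(v+.5)/3-.5+130)
mm=lambda n,a,z:np.round(pt(n,a,z)[:,:2]*1000,1).tolist()
print("stem top",mm("top",f(327,334),.09),mm("scene",g(463,88),.09))
print("board corners t",mm("top",[f(18,237),f(296,203),f(306,319),f(21,354)],.008))
print("board corners s",mm("scene",[g(515,173),g(668,53),g(770,95)],.008))
print("spots t",mm("top",[f(67,287),f(160,276),f(251,264)],.008),mm("scene",[g(592,171),g(646,130),g(694,91)],.008))
print("block top front t",mm("top",[f(133,408),f(182,406),f(158,461)],.048))
print("block top s: corner, left front",mm("scene",[g(514,54),g(547,41),g(495,40),g(522,24)],.048))
print("block foot front s",mm("scene",[g(515,85),g(552,64)],.012), "top right corner",mm("top",f(200,408),.012))
print("slim foot",mm("scene",[g(470,178),g(498,165),g(434,168)],.01),mm("top",[f(369,329),f(343,383)],.01))
print("patch front s",mm("scene",[g(233,310),g(278,269)],.12),"t",mm("top",[f(680,196),f(742,185)],.12))
print("bottle cap",mm("top",(287,78),.2),mm("scene",g(647,140),.2))
np.save("x.npy",b)
E
```

```text
patch top px [396.1 157.8] rect [ 541.  -224.7] [56.6 51.6] 12.6 circ [ 545.5 -223.2] 33.1 ell [array([ 543.8, -223.9]), array([54.9, 60.1]), np.float64(104.1)]
last top px [384.9 133.4] rect [ 605.1 -198.4] [239.7  84.3] 12.6 circ [ 604.  -193.4] 120.1 ell [array([ 610.8, -199.7]), array([ 79.7, 276.9]), np.float64(105.3)]
lift top px [401.4 236.2] rect [ 384.7 -246.9] [39.6 40. ] 17.8 circ [ 388.4 -246.6] 23.5 ell [array([ 386.3, -246.3]), array([41.2, 42.1]), np.float64(47.5)]
tin top px [330.8 217.2] rect [428.1 -84.2] [85.9 89.1] 89.4 circ [428.2 -83.1] 61.0 ell [array([431.8, -82.3]), array([83.7, 98.7]), np.float64(62.7)]
pot top px [301.7 158.5] rect [560.   -9.1] [49.1 56.6] 89.4 circ [562.4 -12.7] 33.2 ell [array([560.5, -10.8]), array([42.8, 63.9]), np.float64(57.3)]
board top px [196.6 179.1] rect [534.1 248. ] [110.8 249.5] 7.1 circ [534.1 248.4] 134.7 ell [array([534.1, 248.1]), array([122.2, 313.5]), np.float64(7.1)]
blocktop top px [202.8 237.3] rect [383.3 213.9] [21.2 46.1] 59.6 circ [386.6 219.3] 23.2 ell [array([385.9, 220.7]), array([29.8, 42.1]), np.float64(74.3
[... 853 characters left out ...]
572.3, 376.0], [601.7, 131.2], [494.8, 119.2], [466.1, 364.3]]
board corners s [[503.0, 117.3], [472.3, 361.8], [579.1, 374.1]]
spots t [[525.9, 329.2], [535.1, 248.4], [545.3, 169.0]] [[545.3, 167.7], [538.0, 248.5], [528.5, 328.6]]
block top front t [[410.3, 252.5], [411.6, 212.3], [366.4, 229.4]]
block top s: corner, left front [[415.9, 206.0], [421.3, 244.0], [388.2, 210.5], [386.0, 248.9]]
block foot front s [[415.5, 211.2], [414.9, 262.2]] top right corner [[416.4, 206.4]]
slim foot [[483.8, 82.1], [487.2, 112.9], [453.3, 69.6]] [[484.8, 64.0], [437.3, 85.5]]
patch front s [[575.8, -242.4], [564.2, -194.0]] t [[564.0, -194.3], [572.8, -244.2]]
bottle cap [[698.2, 14.0]] [[701.8, 13.1]]
```

>>> {"fn": "arm_command", "kwargs": {"moves": [0,0,0,-6,0,0,0,-6,0,0,0,-6,0,0,0,-5.5,-1.5,-3.4,0,0,-1.5,-3.4,0,0,-1.5,-3.4,0,0,-1.5,-3.4,0,0,-1.5,-3.4,0,0,-1.5,-3.4,0,0,-1.5,-3.4,0,0,-1.5,-3.4,0,0], "fingers": 100, "squeeze": 15}}

```text
time: 1.2
ee_pos: [0.3637, 0.3064, 0.2226]
eef_rot: [-0.01, 1.0, 0.0, 0.0]
ft_force: [1.1, -0.1, 0.3]
width: 0.087
grip_force: 0.0
```

```bash
cat > w.py <<'E'
from h import *
import sys
# usage: w.py x y z closing_deg  -> turn needed (deg, tool z) and shift (cm) in tool axes after turning
s=r.read_state(); q=R.from_quat(s["eef_rot"]); M=q.as_matrix()
a=np.degrees(np.arctan2(M[1,1],M[0,1])); p=s["ee_pos"]
print("t",round(s["time"],2),"pos",np.round(p*1000,1),"ydeg",round(a,2),"tilt",round(np.degrees(np.arccos(-M[2,2])),2),"w",round(s["width"]*1000,1),"F",np.round(s["ft_force"],1),"g",round(s["grip_force"],1),"j",np.round(s["joint_positions"],2))
if len(sys.argv)>1:
    x,y,z,c=map(float,sys.argv[1:5]); t=a-c
    t=(t+90)%180-90
    M2=(q*R.from_euler("z",t,degrees=True)).as_matrix()
    print("turn",round(t,2),"shift cm",np.round(M2.T@(np.array([x,y,z])/1000-p)*100,2))
E
python3 w.py 390 234 100 91
```

```text
t 1.2 pos [363.7 306.4 222.6] ydeg 91.1 tilt 0.02 w 87.0 F [ 1.1 -0.1  0.3] g 0.0 j [-0.85  0.    0.05  1.84 -0.    1.3   0.79]
turn 0.1 shift cm [-2.5  -7.29 12.25]
```

>>> {"fn": "arm_command", "kwargs": {"moves": [-1.2,-3.6,0,0,-1.2,-3.6,0,0,0,0,3.1,0,0,0,3.1,0,0,0,3.1,0,0,0,3.0,0,0,0,0,0,0,0,0,0]}}

```text
time: 1.87
ee_pos: [0.388, 0.2362, 0.0992]
eef_rot: [-0.01, 1.0, -0.001, -0.001]
ft_force: [-0.1, -0.4, 0.9]
width: 0.0868
grip_force: 0.0
```

```bash
python3 w.py 390 233.5 18 91; python3 - <<'E'
from h import *
t=r.camera("top");cv2.imwrite("pics/t1.png",t[:,:,::-1]);s=r.camera("scene");cv2.imwrite("pics/s1.png",s[:,:,::-1])
f=lambda u,v:((u+.5)/2.8-.5+140,(v+.5)/2.8-.5+80)
g=lambda u,v:((u+.5)/3-.5+215,(v+.5)/3-.5+130)
mm=lambda n,a,z:np.round(pt(n,a,z)[:,:2]*1000,1).tolist()
print("tin",mm("top",f(543,388),.025),mm("scene",g(278,221),.025))
print("pot",mm("top",f(447,232),.07),mm("scene",g(462,207),.07))
E
```

```text
t 1.87 pos [388.  236.2  99.2] ydeg 91.1 tilt 0.16 w 86.8 F [-0.1 -0.4  0.9] g 0.0 j [-0.77  0.07  0.13  2.05 -0.01  1.03  0.95]
turn 0.1 shift cm [-0.21 -0.25  8.12]
tin [[428.2, -85.4]] [[432.9, -86.8]]
pot [[552.4, -6.3]] [[558.2, -7.0]]
```

>>> {"fn": "arm_command", "kwargs": {"moves": [-0.2,-0.2,2.0,0,0,0,2.0,0,0,0,2.0,0,0,0,2.1,0,0,0,0,0,0,0,0,0]}}

```text
time: 2.47
ee_pos: [0.3913, 0.2353, 0.0197]
eef_rot: [-0.01, 1.0, 0.0, 0.0]
ft_force: [-1.1, -0.3, 0.7]
width: 0.0871
grip_force: 0.0
```

>>> {"fn": "arm_command", "kwargs": {"moves": [0,0,0,0,0,0,0,0,0,0,0,0,0,0,0,0,0,0,0,0,0,0,0,0,0,0,0,0,0,0,0,0], "fingers": 0}}

```text
time: 3.13
ee_pos: [0.3907, 0.2347, 0.0186]
eef_rot: [-0.01, 1.0, -0.0, -0.0]
ft_force: [-0.3, -1.4, 0.9]
width: 0.0417
grip_force: 0.5
```

```bash
python3 w.py 390 236 200 91
```

```text
t 3.13 pos [390.7 234.7  18.6] ydeg 91.11 tilt 0.0 w 41.7 F [-0.3 -1.4  0.9] g 0.5 j [-0.76  0.2   0.13  2.11 -0.03  0.84  0.98]
turn 0.11 shift cm [  0.07   0.13 -18.14]
```

>>> {"fn": "arm_command", "kwargs": {"moves": [0,0,0,0,0,0,0,0,0,0,-3.6,0,0,0,-3.6,0,0,0,-3.6,0,0,0,-3.6,0,0,0,-3.6,0,0,0,0,-5.6,0,0,0,-5.6,0,0,0,0]}}

```text
time: 3.97
ee_pos: [0.3908, 0.2349, 0.1989]
eef_rot: [-0.11, 0.994, 0.0, 0.0]
ft_force: [-0.0, 0.3, -1.0]
width: 0.0397
grip_force: 14.9
```

```bash
python3 w.py 542 -224.4 200 102.3
```

```text
t 3.97 pos [390.8 234.9 198.9] ydeg 102.58 tilt 0.05 w 39.7 F [-0.   0.3 -1. ] g 14.9 j [-0.78 -0.03  0.13  1.93  0.    1.25  1.15]
turn 0.28 shift cm [ -4.99 -48.1   -0.13]
```

>>> {"fn": "arm_command", "kwargs": {"moves": [-0.4,-3.8,0,0,-0.4,-3.8,0,0,-0.4,-3.8,0,0,-0.4,-3.8,0,0,-0.4,-3.8,0,0,-0.4,-3.8,0,0,-0.4,-3.8,0,0,-0.4,-3.8,0,0,-0.4,-3.8,0,0,-0.4,-3.8,0,0,-0.4,-3.8,0,0,-0.4,-3.8,0,0]}}

```text
time: 4.97
ee_pos: [0.5349, -0.2021, 0.1979]
eef_rot: [-0.106, 0.994, 0.0, -0.0]
ft_force: [1.4, 1.0, 0.1]
width: 0.04
grip_force: 14.9
```

>>> {"fn": "arm_command", "kwargs": {"moves": [-0.2,-2.5,0,0,0,0,0,0,0,0,0,0,0,0,0,0]}}

```text
time: 5.3
ee_pos: [0.5419, -0.2237, 0.1977]
eef_rot: [-0.106, 0.994, 0.0, -0.001]
ft_force: [-0.1, -0.6, -0.8]
width: 0.0403
grip_force: 14.9
```

```bash
python3 w.py 542 -224.4 142 102.3; python3 - <<'E'
from h import *
for n in("top","scene"): cv2.imwrite(f"pics/{n}2.png",r.camera(n)[:,:,::-1])
a=cv2.imread("pics/top2.png")[115:245,340:470];b=cv2.imread("pics/scene2.png")[150:280,240:370]
cv2.imwrite("pics/c2.png",cv2.resize(np.hstack([a,b]),None,fx=3,fy=3,interpolation=cv2.INTER_CUBIC))
E
```

```text
t 5.3 pos [ 541.9 -223.7  197.7] ydeg 102.21 tilt 0.09 w 40.3 F [-0.1 -0.6 -0.8] g 14.9 j [-0.21  0.29  0.64  1.63 -0.18  1.28  2.24]
turn -0.09 shift cm [-0.   -0.07  5.57]
```

View pics/c2.png

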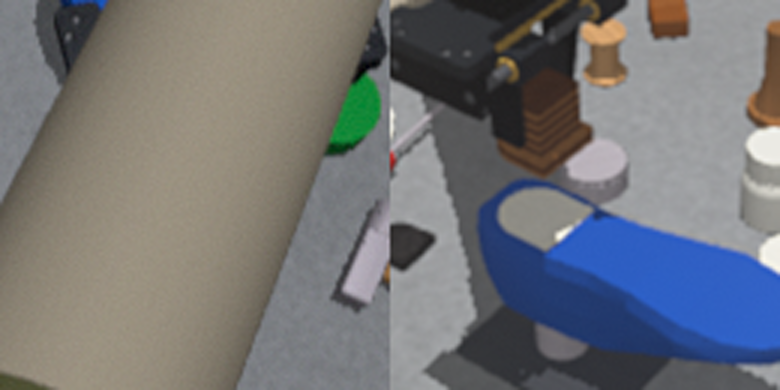

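```bash
python3 - <<'E'
from h import *
g=lambda u,v:((u-390+.5)/3-.5+240,(v+.5)/3-.5+150)
p=pt("scene",[g(545,173),g(592,136),g(499,150)],.179)*1000; print(p[:,:2].round(1)); m=p[:2].mean(0)[:2]
d=p[0]-p[1]; n=np.array([-d[1],d[0]])/np.hypot(d[0],d[1]); print("yaw",np.arctan2(n[1],n[0]),"front mid",m,"centre",m-27*n)
E
```

```text
[[ 570.3 -236.8]
 [ 561.3 -189.9]
 [ 531.8 -244.1]]
yaw 0.1907375983183928 front mid [ 565.80515095 -213.34672785] centre [ 539.29480497 -218.46547339]
```

>>> {"fn": "arm_command", "kwargs": {"moves": [0,0,2.7,0,0,0,2.6,0,0,0,0,0,0,0,0,0,0,0,0,0]}}

```text
time: 5.82
ee_pos: [0.5428, -0.2242, 0.147]
eef_rot: [-0.107, 0.994, -0.0, 0.001]
ft_force: [0.2, 0.0, -0.5]
width: 0.0399
grip_force: 14.9
```

```bash
python3 w.py 542 -224.4 139 102.3; python3 - <<'E'
from h import *
cv2.imwrite("pics/scene3.png",r.camera("scene")[:,:,::-1])
crop("pics/scene3.png",255,170,80,60,10,"pics/c3.png")
E
```

```text
t 5.82 pos [ 542.8 -224.2  147. ] ydeg 102.33 tilt 0.08 w 39.9 F [ 0.2  0.  -0.5] g 14.9 j [-0.2   0.34  0.62  1.69 -0.21  1.18  2.27]
turn 0.03 shift cm [ 0.08 -0.01  0.8 ]
```

View pics/c3.png

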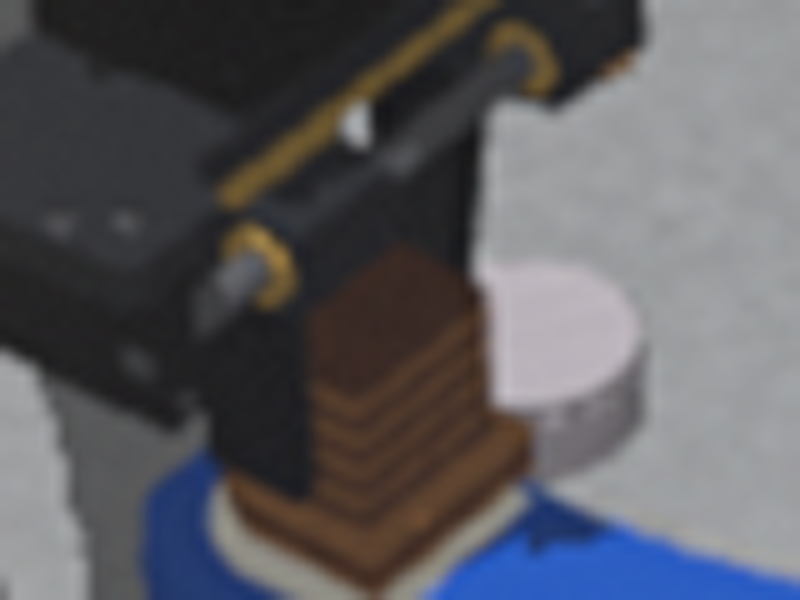

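```bash
python3 - <<'E'
from h import *
g=lambda u,v:((u+.5)/10-.5+255,(v+.5)/10-.5+170)
p=pt("scene",[g(375,590),g(530,468)],.1284)*1000; print(p[:,:2].round(1)); m=p[:2].mean(0)[:2]
d=p[0]-p[1]; n=np.array([-d[1],d[0]])/np.hypot(d[0],d[1]); print("yaw",np.arctan2(n[1],n[0]),"len",np.hypot(*d[:2]),"front mid",m,"centre",m-27*n)
# predicted pixel of corners if heel centre at TCP
y=.215;ex=np.array([np.cos(y),np.sin(y)]);ey=np.array([-ex[1],ex[0]])
c=np.array([.5428,-.2242])
for s in(-1,1): print(px("scene",np.r_[c+.027*ex+s*.025*ey,.1284]))
for s in(-1,1): print("patch",px("scene",np.r_[np.array([.542,-.2244])+.028*ex+s*.026*ey,.12]), )
E
```

```text
[[ 572.8 -240.2]
 [ 565.1 -193.8]]
yaw 0.1643300915212108 len 47.06243698921872 front mid [ 568.94279584 -216.98570005] centre [ 542.30653531 -221.40267012]
[[291.54216926 229.59280662]]
[[307.05964134 216.10703784]]
patch [[291.49859293 233.08953562]]
patch [[307.54922572 219.03155443]]
```

>>> {"fn": "arm_command", "kwargs": {"moves": [0,-0.05,0.4,0,0,0,0.3,0,0,0,0.15,0,0,0,0,0,0,0,0,0]}}

```text
time: 6.28
ee_pos: [0.5428, -0.2251, 0.1384]
eef_rot: [-0.107, 0.994, 0.0, 0.001]
ft_force: [-3.1, 1.3, 9.4]
width: 0.0399
grip_force: 15.0
```

```bash
python3 w.py 542 -224.4 139 102.3
```

```text
t 6.28 pos [ 542.8 -225.1  138.4] ydeg 102.3 tilt 0.1 w 39.9 F [-3.1  1.3  9.4] g 15.0 j [-0.19  0.35  0.62  1.7  -0.22  1.16  2.27]
turn -0.0 shift cm [ 0.06  0.08 -0.06]
```

Contact (9 N up). Release, then rise.

>>> {"fn": "arm_command", "kwargs": {"moves": [0,0,0,0,0,0,0,0,0,0,0,0,0,0,0,0,0,0,0,0,0,0,0,0,0,0,-2,0,0,0,-3.5,0,0,0,-3.5,0], "fingers": 100}}

```text
time: 7.03
ee_pos: [0.5414, -0.2248, 0.2273]
eef_rot: [-0.107, 0.994, 0.0, -0.001]
ft_force: [1.3, -0.7, -0.3]
width: 0.0852
grip_force: 0.0
```

```bash
python3 w.py 388 -248 200 107; python3 - <<'E'
from h import *
cv2.imwrite("pics/scene4.png",r.camera("scene")[:,:,::-1])
E
```

```text
t 7.03 pos [ 541.4 -224.8  227.3] ydeg 102.3 tilt 0.15 w 85.2 F [ 1.3 -0.7 -0.3] g 0.0 j [-0.21  0.27  0.64  1.59 -0.17  1.34  2.24]
turn -4.7 shift cm [15.34  2.26  2.76]
```

>>> {"fn": "arm_command", "kwargs": {"moves": [0,0,0,7,0,0,0,7,0,0,0,7,0,0,0,7,0,0,0,7,0,0,0,7,0,0,0,7,0,0,0,7,0,0,0,7,0,0,0,7,0,0,0,7,0,0,0,7]}}

```text
time: 8.08
ee_pos: [0.5423, -0.225, 0.2269]
eef_rot: [0.588, 0.809, 0.0, 0.0]
ft_force: [0.2, 0.2, -0.3]
width: 0.087
grip_force: 0.0
```

>>> {"fn": "arm_command", "kwargs": {"moves": [0,0,0,7,0,0,0,7,0,0,0,7,0,0,0,7,0,0,0,7,0,0,0,7,0,0,0,7,0,0,0,7,0,0,0,7,0,0,0,7,0,0,0,7,0,0,0,7]}}

```text
time: 9.08
ee_pos: [0.5423, -0.2249, 0.2269]
eef_rot: [0.978, 0.208, 0.0, -0.0]
ft_force: [0.6, -0.7, -0.8]
width: 0.0872
grip_force: 0.0
```

```bash
python3 w.py 388 -248 150 107; python3 - <<'E'
from m import *
s=r.camera("scene"); i=cv2.cvtColor(s,cv2.COLOR_RGB2GRAY)
# block heel on the last: lightness crop; lift refine
crop("pics/scene4.png",255,170,80,60,8,"pics/a.png"); crop("pics/top0.png",385,220,36,32,14,"pics/b.png")
a=cv2.imread("pics/a.png");b=cv2.imread("pics/b.png");
b=cv2.copyMakeBorder(b,0,a.shape[0]-b.shape[0],0,0,cv2.BORDER_CONSTANT)
b=b[:,:]; o=np.hstack([a[:,120:480],b[:,:440]]);print(o.shape,a.shape,b.shape);cv2.imwrite("pics/c4.png",o)
E
```

```text
t 9.08 pos [ 542.3 -224.9  226.9] ydeg -66.03 tilt 0.02 w 87.2 F [ 0.6 -0.7 -0.8] g 0.0 j [-0.58  0.44  1.19  1.61 -0.42  1.38 -0.5 ]
turn 6.97 shift cm [-15.43  -2.3    7.69]
(480, 800, 3) (480, 640, 3) (480, 504, 3)
```

View pics/c4.png

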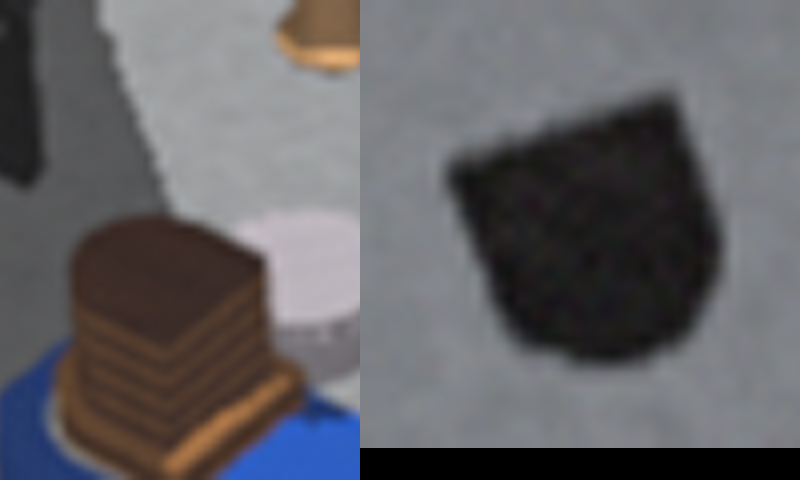

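```bash
python3 - <<'E'
from m import *
t=cv2.imread("pics/top0.png")[:,:,::-1].copy();s=cv2.imread("pics/scene0.png")[:,:,::-1].copy()
blob(t,"top",(386,224,418,250),(0,0,0),(180,255,75),.006,"lift")
blob(s,"scene",(230,220,258,242),(0,0,0),(180,255,60),.006,"lift")
g=lambda u,v:((u+.5)/14-.5+385,(v+.5)/14-.5+220)
p=pt("top",[g(90,165),g(312,93),g(200,130),g(240,360)],.008)*1000;print(p[:,:2].round(1))
d=p[0]-p[1]; n=np.array([-d[1],d[0]])/np.hypot(d[0],d[1]); print("len",np.hypot(*d[:2]),"yaw",np.arctan2(n[1],n[0])*-1,-n,"centre",p[:2].mean(0)[:2]+21*n*np.sign(-n[0]))
E
```

```text
lift top px [401.3 235.9] rect [ 384.9 -246.7] [41.1 41.4] 15.4 circ [ 389.2 -246.2] 24.9 ell [array([ 387.2, -246.7]), array([43.1, 43.5]), np.float64(171.2)]
lift scene px [243.3 231. ] rect [ 390.7 -248. ] [43.6 41.4] 14.1 circ [ 393.6 -249.5] 25.4 ell [array([ 392.8, -247.9]), array([41.9, 46.1]), np.float64(76.2)]
[[ 398.5 -222.3]
 [ 410.5 -260.8]
 [ 404.3 -241.3]
 [ 364.9 -246. ]]
len 40.39093761215 yaw 2.8385925060862793 [0.95444559 0.29838502] centre [ 384.44450787 -247.7989346 ]
```

>>> {"fn": "arm_command", "kwargs": {"moves": [0,0,0,4,0,0,0,4,-3.8,-0.5,0,0,-3.8,-0.5,0,0,-3.9,-0.6,0,0,-3.9,-0.6,0,0,0,0,3,0,0,0,3.2,0,0,0,3,0,0,0,0,0,0,0,0,0]}}

```text
time: 10.05
ee_pos: [0.4269, -0.2384, 0.1394]
eef_rot: [0.99, 0.14, -0.005, -0.003]
ft_force: [0.0, -0.6, 0.8]
width: 0.0872
grip_force: 0.0
```

```bash
python3 w.py 387.5 -247.5 1.5 106
```

```text
t 10.05 pos [ 426.9 -238.4  139.4] ydeg -73.94 tilt 0.66 w 87.2 F [ 0.  -0.6  0.8] g 0.0 j [-0.69  0.21  1.24  1.95 -0.22  1.14 -0.65]
turn 0.06 shift cm [-3.91 -0.11 13.83]
```

>>> {"fn": "arm_command", "kwargs": {"moves": [-1.3,0,0,0,-1.3,0,0,0,-1.3,0,0,0,0,0,2.5,0,0,0,2.5,0,0,0,2.5,0,0,0,2.5,0,0,0,0,0,0,0,0,0]}}

```text
time: 10.8
ee_pos: [0.3899, -0.2491, 0.0411]
eef_rot: [0.99, 0.14, -0.004, -0.003]
ft_force: [0.2, 0.1, 0.4]
width: 0.0871
grip_force: 0.0
```

```bash
python3 w.py 387.5 -247.5 1.5 106
```

```text
t 10.8 pos [ 389.9 -249.1   41.1] ydeg -73.96 tilt 0.55 w 87.1 F [0.2 0.1 0.4] g 0.0 j [-0.51  0.33  1.12  2.11 -0.37  0.93 -0.48]
turn 0.04 shift cm [-0.15 -0.2   3.96]
```

>>> {"fn": "arm_command", "kwargs": {"moves": [-0.15,-0.2,1.5,0,0,0,1.4,0,0,0,0.6,0,0,0,0.3,0,0,0,0,0,0,0,0,0]}}

```text
time: 11.3
ee_pos: [0.3882, -0.2469, 0.003]
eef_rot: [0.99, 0.14, -0.003, -0.003]
ft_force: [-0.5, -0.0, -0.4]
width: 0.0872
grip_force: 0.0
```

```bash
python3 w.py 387.5 -247.5 1.5 106
```

```text
t 11.3 pos [ 388.2 -246.9    3. ] ydeg -73.96 tilt 0.46 w 87.2 F [-0.5 -0.  -0.4] g 0.0 j [-0.43  0.4   1.03  2.13 -0.46  0.86 -0.41]
turn 0.04 shift cm [-0.08  0.04  0.15]
```

>>> {"fn": "arm_command", "kwargs": {"moves": [0,0,0.1,0,0,0,0,0,0,0,0,0,0,0,0,0,0,0,0,0,0,0,0,0,0,0,0,0,0,0,0,0,0,0,0,0,0,0,0,0,0,0,0,0], "fingers": 0, "squeeze": 10}}

```text
time: 12.22
ee_pos: [0.3874, -0.2465, 0.0008]
eef_rot: [0.99, 0.139, -0.003, -0.003]
ft_force: [-0.1, -0.4, 0.7]
width: 0.0396
grip_force: 10.0
```

>>> {"fn": "arm_command", "kwargs": {"moves": [0,0,-2,0,0,0,-3,0,0,0,-3,0,0,0,-3,0,0,0,-3,0,0,0,-3,0,0,0,-3,0,0,0,0,0,0,0,0,0]}}

```text
time: 12.97
ee_pos: [0.39, -0.2471, 0.1998]
eef_rot: [0.99, 0.14, -0.001, -0.004]
ft_force: [-0.2, 0.7, -1.1]
width: 0.0393
grip_force: 10.0
```

```bash
python3 w.py 542.5 -225 210 102.3
```

```text
t 12.97 pos [ 390.  -247.1  199.8] ydeg -73.89 tilt 0.52 w 39.3 F [-0.2  0.7 -1.1] g 10.0 j [-0.79 -0.19  1.19  1.94  0.17  1.28 -0.95]
turn 3.81 shift cm [15.37  1.08 -1.06]
```

>>> {"fn": "arm_command", "kwargs": {"moves": [0,0,0,3.8,2.2,0.15,0,0,2.2,0.15,0,0,2.2,0.15,0,0,2.2,0.15,0,0,2.2,0.15,0,0,2.2,0.15,0,0,2.2,0.15,0,0,0,0,0,0,0,0,0,0]}}

```text
time: 13.8
ee_pos: [0.5358, -0.2257, 0.1959]
eef_rot: [0.994, 0.106, -0.006, -0.003]
ft_force: [-0.3, -0.3, -0.7]
width: 0.0395
grip_force: 10.0
```

```bash
python3 w.py 542.5 -225 173 102.3; python3 - <<'E'
from h import *
cv2.imwrite("pics/scene5.png",r.camera("scene")[:,:,::-1])
crop("pics/scene5.png",255,150,80,70,8,"pics/c5.png")
E
```

```text
t 13.8 pos [ 535.8 -225.7  195.9] ydeg -77.8 tilt 0.79 w 39.5 F [-0.3 -0.3 -0.7] g 10.0 j [-0.54  0.44  1.12  1.65 -0.4   1.33 -0.71]
turn -0.1 shift cm [0.7  0.09 2.28]
```

View pics/c5.png

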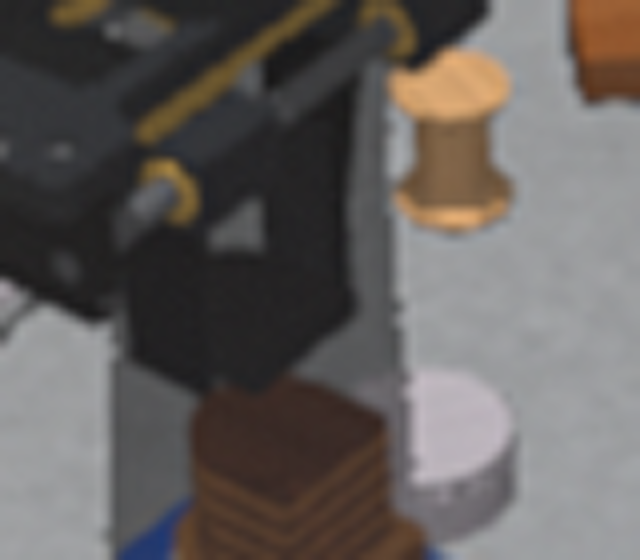

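>>> {"fn": "arm_command", "kwargs": {"moves": [0.35,0.1,0,0,0.35,0,1,0,0,0,0.9,0,0,0,0,0,0,0,0,0]}}

```text
time: 14.27
ee_pos: [0.5424, -0.2244, 0.1782]
eef_rot: [0.994, 0.106, -0.005, -0.004]
ft_force: [0.5, -0.0, 0.8]
width: 0.0399
grip_force: 10.0
```

```bash
python3 w.py 542.5 -225 173 102.3; python3 - <<'E'
from h import *
cv2.imwrite("pics/scene6.png",r.camera("scene")[:,:,::-1])
crop("pics/scene6.png",265,180,50,40,14,"pics/c6.png")
E
```

```text
t 14.27 pos [ 542.4 -224.4  178.2] ydeg -77.78 tilt 0.74 w 39.9 F [ 0.5 -0.   0.8] g 10.0 j [-0.52  0.47  1.1   1.66 -0.43  1.3  -0.7 ]
turn -0.08 shift cm [0.   0.06 0.52]
```

View pics/c6.png

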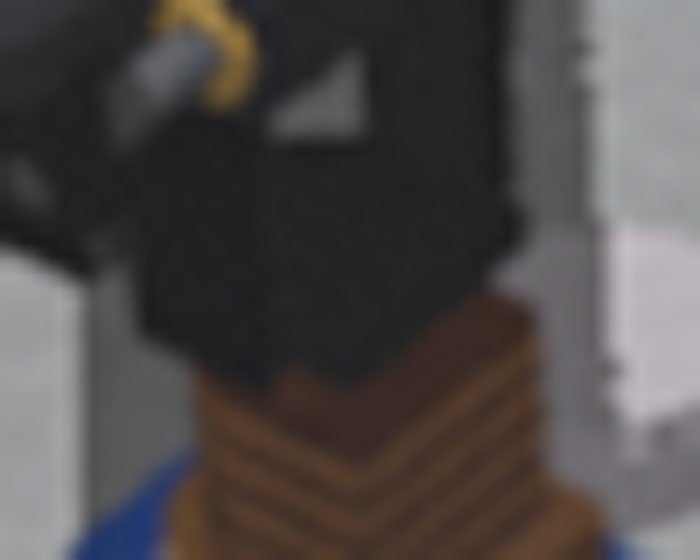

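```bash
python3 - <<'E'
from h import *
g=lambda u,v:((u+.5)/14-.5+265,(v+.5)/14-.5+180)
print((pt("scene",[g(350,388),g(523,238)],.1775)*1000).round(1),(pt("scene",[g(357,460),g(540,322)],.168)*1000).round(1))
y=.215;ex=np.array([np.cos(y),np.sin(y)]);ey=np.array([-ex[1],ex[0]])
for s in(-1,1): print(np.r_[np.array([542.5,-225])+21*ex+20*s*ey])
E
```

```text
[[ 566.3 -238.1  177.5]
 [ 556.8 -199.3  177.5]] [[ 569.8 -240.2  168. ]
 [ 563.5 -202.3  168. ]]
[ 567.28345284 -240.05923189]
[ 558.74955571 -200.98017612]
```

>>> {"fn": "arm_command", "kwargs": {"moves": [0.1,0.06,0.3,0,0,0,0.3,0,0,0,0,0,0,0,0,0]}}

```text
time: 14.65
ee_pos: [0.544, -0.2249, 0.1729]
eef_rot: [0.994, 0.107, -0.004, -0.004]
ft_force: [0.1, 0.0, 0.5]
width: 0.0397
grip_force: 10.0
```

```bash
python3 w.py 542.8 -225.1 169 102.3; python3 - <<'E'
from h import *
cv2.imwrite("pics/scene7.png",r.camera("scene")[:,:,::-1])
a=cv2.imread("pics/scene7.png"); a=cv2.convertScaleAbs(a,alpha=1.8,beta=0); cv2.imwrite("pics/s7b.png",a)
crop("pics/s7b.png",265,180,50,40,14,"pics/c7.png")
E
```

```text
t 14.65 pos [ 544.  -224.9  172.9] ydeg -77.77 tilt 0.67 w 39.7 F [0.1 0.  0.5] g 10.0 j [-0.51  0.47  1.09  1.66 -0.44  1.29 -0.69]
turn -0.07 shift cm [-0.12 -0.01  0.39]
```

View pics/c7.png

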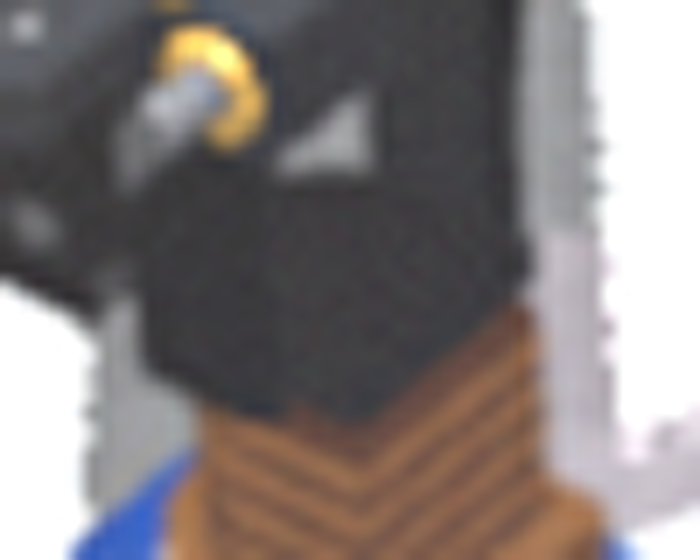

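>>> {"fn": "arm_command", "kwargs": {"moves": [0,0,0.25,0,0,0,0.15,0,0,0,0.05,0,0,0,0,0,0,0,0,0]}}

```text
time: 15.12
ee_pos: [0.5441, -0.225, 0.1688]
eef_rot: [0.994, 0.107, -0.004, -0.004]
ft_force: [-1.8, 1.0, 5.5]
width: 0.0402
grip_force: 10.0
```

```bash
python3 w.py 542.8 -225.1 169 102.3
```

```text
t 15.12 pos [ 544.1 -225.   168.8] ydeg -77.77 tilt 0.65 w 40.2 F [-1.8  1.   5.5] g 10.0 j [-0.51  0.48  1.09  1.67 -0.44  1.28 -0.69]
turn -0.07 shift cm [-0.13 -0.02 -0.02]
```

>>> {"fn": "arm_command", "kwargs": {"moves": [0,0,0,0,0,0,0,0,0,0,0,0,0,0,0,0,0,0,0,0,0,0,0,0,0,0,-2,0,0,0,-3,0,0,0,0,0], "fingers": 100}}

```text
time: 15.87
ee_pos: [0.546, -0.2268, 0.223]
eef_rot: [0.994, 0.106, -0.002, -0.003]
ft_force: [1.4, -0.8, 0.5]
width: 0.0854
grip_force: 0.0
```

```bash
python3 w.py 556 -6.5 200 90; python3 - <<'E'
from h import *
cv2.imwrite("pics/scene8.png",r.camera("scene")[:,:,::-1])
a=cv2.imread("pics/scene8.png"); a=cv2.convertScaleAbs(a,alpha=1.6,beta=10); cv2.imwrite("pics/s8b.png",a)
crop("pics/s8b.png",260,170,56,56,10,"pics/c8.png")
E
```

```text
t 15.87 pos [ 546.  -226.8  223. ] ydeg -77.8 tilt 0.37 w 85.4 F [ 1.4 -0.8  0.5] g 0.0 j [-0.53  0.44  1.13  1.59 -0.4   1.37 -0.72]
turn 12.2 shift cm [  1.01 -22.01   2.41]
```

View pics/c8.png

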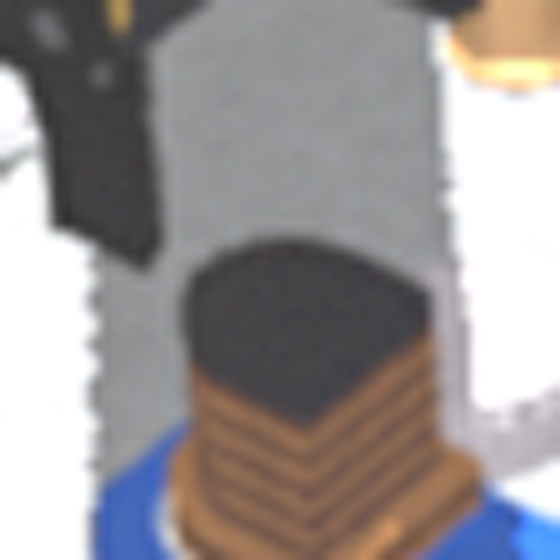

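>>> {"fn": "arm_command", "kwargs": {"moves": [0,0,0,6,0,0,0,6,0.2,-3.6,0,0,0.2,-3.7,0,0,0.2,-3.7,0,0,0.2,-3.7,0,0,0.1,-3.7,0,0,0.1,-3.7,0,0,0,0,3.5,0,0,0,3.5,0,0,0,3.5,0,0,0,0,0]}}

```text
time: 16.92
ee_pos: [0.5487, -0.0027, 0.1091]
eef_rot: [1.0, 0.002, -0.009, -0.003]
ft_force: [-1.0, 0.9, -0.4]
width: 0.0873
grip_force: 0.0
```

```bash
python3 w.py 555.5 -6.5 10 90
```

```text
t 16.92 pos [548.7  -2.7 109.1] ydeg -89.73 tilt 1.07 w 87.3 F [-1.   0.9 -0.4] g 0.0 j [-0.97  0.48  1.13  1.83 -0.48  1.16 -1.24]
turn 0.27 shift cm [0.85 0.44 9.89]
```

>>> {"fn": "arm_command", "kwargs": {"moves": [0.8,0.4,2,0,0,0,2.5,0,0,0,2.5,0,0,0,2,0,0,0,0.8,0,0,0,0,0,0,0,0,0]}}

```text
time: 17.5
ee_pos: [0.5605, -0.0072, 0.0182]
eef_rot: [1.0, 0.002, -0.004, -0.003]
ft_force: [-0.5, 0.3, 1.0]
width: 0.0869
grip_force: 0.0
```

```bash
python3 w.py 555.5 -6.5 10 90
```

```text
t 17.5 pos [560.5  -7.2  18.2] ydeg -89.79 tilt 0.6 w 86.9 F [-0.5  0.3  1. ] g 0.0 j [-0.84  0.61  0.99  1.87 -0.61  1.01 -1.15]
turn 0.21 shift cm [-0.5  -0.06  0.83]
```

>>> {"fn": "arm_command", "kwargs": {"moves": [-0.5,0,0.7,0,0,0,0,0,0,0,0,0]}}

```text
time: 17.75
ee_pos: [0.5547, -0.0066, 0.0104]
eef_rot: [1.0, 0.002, -0.004, -0.004]
ft_force: [0.2, 0.0, 0.3]
width: 0.0871
grip_force: 0.0
```

```bash
python3 w.py 555.5 -6.5 10 90
```

```text
t 17.75 pos [554.7  -6.6  10.4] ydeg -89.77 tilt 0.66 w 87.1 F [0.2 0.  0.3] g 0.0 j [-0.84  0.61  0.98  1.89 -0.62  0.99 -1.14]
turn 0.23 shift cm [ 0.08 -0.01  0.04]
```

>>> {"fn": "arm_command", "kwargs": {"moves": [0,0,0,0,0,0,0,0,0,0,0,0,0,0,0,0,0,0,0,0,0,0,0,0,0,0,0,0,0,0,0,0,0,0,0,0], "fingers": 0, "squeeze": 15}}

```text
time: 18.5
ee_pos: [0.5547, -0.0068, 0.0099]
eef_rot: [1.0, 0.002, -0.005, -0.004]
ft_force: [1.2, 1.2, 0.1]
width: 0.0515
grip_force: 15.0
```

```bash
python3 w.py 555.5 -6.5 10 90
```

```text
t 18.5 pos [554.7  -6.8   9.9] ydeg -89.77 tilt 0.66 w 51.5 F [1.2 1.2 0.1] g 15.0 j [-0.84  0.61  0.98  1.89 -0.62  0.99 -1.14]
turn 0.23 shift cm [ 0.08 -0.03 -0.01]
```

>>> {"fn": "arm_command", "kwargs": {"moves": [0,0,-2,0,0,0,-3.3,0,0,0,-3.3,0,0,0,-3.3,0,-0.3,-3.2,0,0,-0.3,-3.2,0,0,-0.3,-3.2,0,0,-0.3,-3.2,0,0,-0.3,-3.2,0,0,-0.3,-3.2,0,0,0,-3.2,0,0,0,-3.2,0,0]}}

```text
time: 19.5
ee_pos: [0.5361, 0.25, 0.1306]
eef_rot: [1.0, 0.002, -0.005, -0.004]
ft_force: [1.3, -1.3, -2.5]
width: 0.0517
grip_force: 15.0
```

```bash
python3 w.py 536 248.3 60 90
```

```text
t 19.5 pos [536.1 250.  130.6] ydeg -89.76 tilt 0.69 w 51.7 F [ 1.3 -1.3 -2.5] g 15.0 j [-1.33  0.55  1.1   1.71 -0.52  1.23 -1.67]
turn 0.24 shift cm [0.06 0.22 7.06]
```

>>> {"fn": "arm_command", "kwargs": {"moves": [0,0.2,2.5,0,0,0,3,0,0,0,3,0,0,0,1.5,0,0,0,0.6,0,0,0,0,0,0,0,0,0]}}

```text
time: 20.08
ee_pos: [0.5366, 0.2469, 0.026]
eef_rot: [1.0, 0.002, -0.004, -0.004]
ft_force: [0.1, 0.5, -1.1]
width: 0.0514
grip_force: 15.0
```

```bash
python3 w.py 536 248.3 18 90
```

```text
t 20.08 pos [536.6 246.9  26. ] ydeg -89.8 tilt 0.62 w 51.4 F [ 0.1  0.5 -1.1] g 15.0 j [-1.25  0.66  0.98  1.79 -0.64  1.05 -1.59]
turn 0.2 shift cm [-0.06 -0.13  0.8 ]
```

>>> {"fn": "arm_command", "kwargs": {"moves": [0,-0.13,0.4,0,0,0,0.3,0,0,0,0.15,0,0,0,0,0,0,0,0,0]}}

```text
time: 20.5
ee_pos: [0.5365, 0.2491, 0.0177]
eef_rot: [1.0, 0.002, -0.004, -0.004]
ft_force: [-2.8, 0.2, 7.7]
width: 0.0516
grip_force: 15.0
```

```bash
python3 w.py 536 248.3 18 90
```

```text
t 20.5 pos [536.5 249.1  17.7] ydeg -89.76 tilt 0.67 w 51.6 F [-2.8  0.2  7.7] g 15.0 j [-1.24  0.67  0.97  1.79 -0.65  1.04 -1.58]
turn 0.24 shift cm [-0.05  0.08 -0.03]
```

>>> {"fn": "arm_command", "kwargs": {"moves": [0,0,0,0,0,0,0,0,0,0,0,0,0,0,0,0,0,0,0,0,0,0,-2,0,0,0,-3.5,0,0,0,-3.5,0,0,0,-3.5,0,0,0,-2,0], "fingers": 100}}

```text
time: 21.33
ee_pos: [0.5382, 0.2472, 0.165]
eef_rot: [1.0, 0.002, -0.003, -0.004]
ft_force: [1.3, 0.3, 0.4]
width: 0.0869
grip_force: 0.0
```

>>> {"fn": "arm_command", "kwargs": {"moves": [0,0,0,-6.9,0,0,0,-6.9,0,0,0,-6.9,0,0,0,-6.9,0,0,0,-6.9,0,0,0,-6.9,0,0,0,-6.9,0,0,0,-6.9,0,0,0,-6.9,0,0,0,-6.9,0,0,0,-6.9,0,0,0,-6.9]}}

```text
time: 22.33
ee_pos: [0.5371, 0.2472, 0.1613]
eef_rot: [0.747, 0.665, -0.001, -0.006]
ft_force: [-0.2, -0.9, -0.9]
width: 0.0871
grip_force: 0.0
```

>>> {"fn": "arm_command", "kwargs": {"moves": [0,0,0,-6.9,0,0,0,-6.9,0,0,0,0]}}

```text
time: 22.58
ee_pos: [0.5371, 0.2471, 0.1614]
eef_rot: [0.662, 0.75, -0.0, -0.006]
ft_force: [0.6, 0.9, 0.4]
width: 0.0867
grip_force: 0.0
```

```bash
python3 w.py 463.2 88 130 6.8
```

```text
t 22.58 pos [537.1 247.1 161.4] ydeg 7.14 tilt 0.67 w 86.7 F [0.6 0.9 0.4] g 0.0 j [-1.12  0.37  0.77  1.66 -0.28  1.22 -0.16]
turn 0.34 shift cm [-14.95  -9.19   3.09]
```

>>> {"fn": "arm_command", "kwargs": {"moves": [-3,-1.8,0,0,-3,-1.8,0,0,-3,-1.8,0,0,-3,-1.8,0,0,-3,-1.9,0,0,0,0,0,0,0,0,0,0]}}

```text
time: 23.17
ee_pos: [0.4641, 0.0863, 0.1611]
eef_rot: [0.666, 0.746, 0.001, -0.007]
ft_force: [0.7, 0.9, 0.4]
width: 0.0872
grip_force: 0.0
```

```bash
python3 w.py 463.2 88 45 6.8; python3 - <<'E'
from m import *
t=r.camera("top");s=r.camera("scene");cv2.imwrite("pics/t9.png",t[:,:,::-1]);cv2.imwrite("pics/s9.png",s[:,:,::-1])
a=cv2.resize(t[130:220,140:260],None,fx=3.2,fy=3.2,interpolation=2);b=cv2.resize(s[130:220,310:480],None,fx=3.2,fy=3.2,interpolation=2)
a=cv2.resize(t[130:220,140:255],None,fx=3.3,fy=3.3,interpolation=2);b=cv2.resize(s[130:220,365:485],None,fx=3.3,fy=3.3,interpolation=2)
cv2.imwrite("pics/c9.png",np.hstack([a,b])[:,:,::-1])
E
```

```text
t 23.17 pos [464.1  86.3 161.1] ydeg 6.44 tilt 0.77 w 87.2 F [0.7 0.9 0.4] g 0.0 j [-1.12  0.02  0.88  1.96 -0.03  1.17 -0.12]
turn -0.36 shift cm [ 0.05  0.03 11.61]
```

View pics/c9.png

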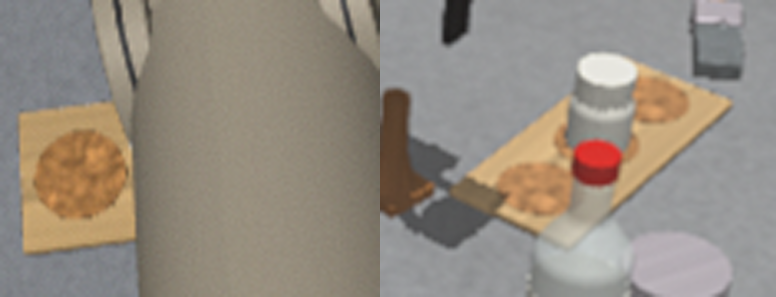

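```bash
python3 - <<'E'
from m import *
s=cv2.imread("pics/s9.png")[:,:,::-1].copy()
blob(s,"scene",(422,144,446,162),(0,0,190),(180,60,255),.078,"pot")
s=cv2.imread("pics/scene0.png")[:,:,::-1].copy()
blob(s,"scene",(355,190,382,208),(0,0,190),(180,60,255),.07,"pot0")
E
```

```text
pot scene px [433.7 150.5] rect [537.9 250.5] [44.9 42.1] 47.4 circ [537.9 250.1] 24.0 ell [array([537.8, 250. ]), array([43.8, 44.8]), np.float64(141.3)]
pot0 scene px [368.3 198.3] rect [555.9  -5.4] [43.7 44.4] 47.6 circ [556.5  -6. ] 23.2 ell [array([556.5,  -6.3]), array([42.7, 44. ]), np.float64(77.7)]
```

>>> {"fn": "arm_command", "kwargs": {"moves": [0,0,3,0,0,0,3,0,0,0,3,0,0,0,2,0,0,0,0.5,0,0,0,0,0,0,0,0,0]}}

```text
time: 23.85
ee_pos: [0.4642, 0.0887, 0.0466]
eef_rot: [0.664, 0.748, -0.001, -0.005]
ft_force: [1.0, -0.2, 1.5]
width: 0.087
grip_force: 0.0
```

```bash
python3 w.py 463.2 88 45 6.8
```

```text
t 23.85 pos [464.2  88.7  46.6] ydeg 6.82 tilt 0.61 w 87.0 F [ 1.  -0.2  1.5] g 0.0 j [-1.04  0.25  0.85  2.07 -0.25  0.92  0.06]
turn 0.02 shift cm [-0.06 -0.11  0.16]
```

>>> {"fn": "arm_command", "kwargs": {"moves": [0,0,0.1,0,0,0,0,0,0,0,0,0,0,0,0,0,0,0,0,0,0,0,0,0,0,0,0,0,0,0,0,0,0,0,0,0,0,0,0,0,0,0,0,0,0,0,0,0], "fingers": 0, "squeeze": 15}}

```text
time: 24.85
ee_pos: [0.4635, 0.0884, 0.0449]
eef_rot: [0.664, 0.748, -0.0, -0.006]
ft_force: [-0.4, 0.6, 0.5]
width: 0.0217
grip_force: 15.0
```

>>> {"fn": "arm_command", "kwargs": {"moves": [0,0,-2,0,0,0,-3.5,0,0,0,-3.5,0,0,0,-3.5,0,0,0,-1.5,0,0,0,0,0]}}

```text
time: 25.35
ee_pos: [0.4666, 0.088, 0.1883]
eef_rot: [0.664, 0.748, 0.003, -0.005]
ft_force: [0.3, 0.2, -0.7]
width: 0.0215
grip_force: 15.0
```

```bash
python3 w.py 527 328.5 180 6.8
```

```text
t 25.35 pos [466.6  88.  188.3] ydeg 6.82 tilt 0.67 w 21.5 F [ 0.3  0.2 -0.7] g 15.0 j [-1.16 -0.01  0.9   1.93 -0.    1.23 -0.14]
turn 0.02 shift cm [23.15  8.85  1.06]
```

>>> {"fn": "arm_command", "kwargs": {"moves": [3.3,1.3,0,0,3.3,1.3,0,0,3.3,1.3,0,0,3.3,1.3,0,0,3.3,1.3,0,0,3.3,1.2,0,0,3.3,1.2,0,0,0,0,3,0,0,0,3,0,0,0,3,0,0,0,0,0,0,0,0,0]}}

```text
time: 26.35
ee_pos: [0.5238, 0.327, 0.0943]
eef_rot: [0.664, 0.748, -0.003, -0.006]
ft_force: [1.4, -0.5, 0.4]
width: 0.0217
grip_force: 15.0
```

```bash
python3 w.py 527 328.8 53 6.8
```

```text
t 26.35 pos [523.8 327.   94.3] ydeg 6.8 tilt 0.72 w 21.7 F [ 1.4 -0.5  0.4] g 15.0 j [-1.18  0.5   0.73  1.66 -0.37  1.13 -0.23]
turn -0.0 shift cm [0.12 0.38 4.13]
```

>>> {"fn": "arm_command", "kwargs": {"moves": [0.1,0.3,2,0,0,0,1.5,0,0,0,0,0,0,0,0,0]}}

```text
time: 26.68
ee_pos: [0.5279, 0.3297, 0.0624]
eef_rot: [0.664, 0.748, 0.0, -0.006]
ft_force: [0.5, 0.2, -0.8]
width: 0.0216
grip_force: 15.0
```

```bash
python3 w.py 527 328.8 52.5 6.8
```

```text
t 26.68 pos [527.9 329.7  62.4] ydeg 6.81 tilt 0.64 w 21.6 F [ 0.5  0.2 -0.8] g 15.0 j [-1.16  0.55  0.71  1.67 -0.41  1.08 -0.21]
turn 0.01 shift cm [-0.08 -0.1   0.99]
```

>>> {"fn": "arm_command", "kwargs": {"moves": [-0.1,-0.1,0.5,0,0,0,0.4,0,0,0,0.15,0,0,0,0,0,0,0,0,0]}}

```text
time: 27.1
ee_pos: [0.5272, 0.329, 0.0524]
eef_rot: [0.664, 0.748, 0.001, -0.006]
ft_force: [-4.1, -1.7, 10.6]
width: 0.0217
grip_force: 15.0
```

```bash
python3 w.py 527 328.8 52.5 6.8
```

```text
t 27.1 pos [527.2 329.   52.4] ydeg 6.82 tilt 0.67 w 21.7 F [-4.1 -1.7 10.6] g 15.0 j [-1.16  0.56  0.7   1.68 -0.41  1.06 -0.2 ]
turn 0.02 shift cm [-0.02 -0.02 -0.01]
```

>>> {"fn": "arm_command", "kwargs": {"moves": [0,0,0,0,0,0,0,0,0,0,0,0,0,0,0,0,0,0,0,0,0,0,0,0,0,0,-2.5,0,0,0,-3.5,0,0,0,-3.5,0,0,0,-3.5,0,0,0,0,0], "fingers": 100}}

```text
time: 28.02
ee_pos: [0.5306, 0.3286, 0.1876]
eef_rot: [0.664, 0.748, 0.004, -0.005]
ft_force: [1.1, -0.6, -0.0]
width: 0.0842
grip_force: 0.0
```

```bash
python3 w.py 430.5 -86 180 6.8; python3 - <<'E'
from h import *
cv2.imwrite("pics/s10.png",r.camera("scene")[:,:,::-1])
E
```

```text
t 28.02 pos [530.6 328.6 187.6] ydeg 6.79 tilt 0.75 w 84.2 F [ 1.1 -0.6 -0. ] g 0.0 j [-1.21  0.42  0.77  1.55 -0.32  1.29 -0.27]
turn -0.01 shift cm [-39.99 -14.85   0.24]
```

>>> {"fn": "arm_command", "kwargs": {"moves": [-3.3,-1.2,0,0,-3.3,-1.2,0,0,-3.3,-1.2,0,0,-3.3,-1.2,0,0,-3.3,-1.2,0,0,-3.3,-1.2,0,0,-3.3,-1.2,0,0,-3.3,-1.2,0,0,-3.3,-1.2,0,0,-3.3,-1.2,0,0,-3.3,-1.2,0,0,-3.3,-1.2,0,0]}}

```text
time: 29.07
ee_pos: [0.4306, -0.0839, 0.1778]
eef_rot: [0.664, 0.748, -0.0, -0.006]
ft_force: [0.5, -0.5, 0.6]
width: 0.0868
grip_force: 0.0
```

```bash
python3 w.py 430.5 -86 40 6.8; python3 - <<'E'
from h import *
t=r.camera("top");cv2.imwrite("pics/t11.png",t[:,:,::-1]);s=r.camera("scene");cv2.imwrite("pics/s11.png",s[:,:,::-1])
a=cv2.resize(t[130:220,140:255],None,fx=3.3,fy=3.3,interpolation=2);b=cv2.resize(s[120:210,365:485],None,fx=3.3,fy=3.3,interpolation=2)
cv2.imwrite("pics/c11.png",np.hstack([a,b])[:,:,::-1])
E
```

```text
t 29.07 pos [430.6 -83.9 177.8] ydeg 6.86 tilt 0.71 w 86.8 F [ 0.5 -0.5  0.6] g 0.0 j [-1.02 -0.19  1.04  2.02  0.17  1.24  0.08]
turn 0.06 shift cm [-0.32  0.09 13.77]
```

View pics/c11.png

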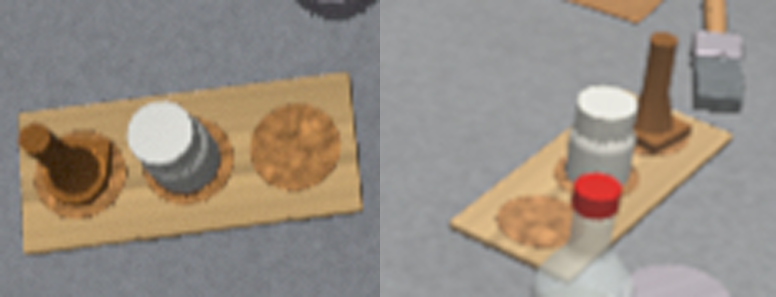

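```bash
python3 - <<'E'
from m import *
f=lambda u,v:((u+.5)/3.3-.5+140,(v+.5)/3.3-.5+130)
g=lambda u,v:((u-380+.5)/3.3-.5+365,(v+.5)/3.3-.5+120)
mm=lambda n,a,z:np.round(pt(n,a,z)[:,:2]*1000,1).tolist()
print("stem",mm("top",f(35,139),.098),mm("scene",g(662,41),.098))
print("pot",mm("top",f(161,133),.078),mm("scene",g(607,105),.078))
print("spots",mm("top",[f(81,173),f(187,160),f(295,146)],.008))
E
```

```text
stem [[524.5, 328.1]] [[529.0, 325.5]]
pot [[534.3, 248.6]] [[540.6, 246.3]]
spots [[526.1, 327.8], [535.4, 249.7], [545.5, 169.7]]
```

>>> {"fn": "arm_command", "kwargs": {"moves": [-0.3,0.1,3,0,0,0,3.3,0,0,0,3.3,0,0,0,3.3,0,0,0,0,0,0,0,0,0]}}

```text
time: 29.67
ee_pos: [0.4298, -0.0853, 0.0514]
eef_rot: [0.664, 0.748, -0.004, -0.007]
ft_force: [-0.3, -1.6, 0.4]
width: 0.0871
grip_force: 0.0
```

```bash
python3 w.py 430.5 -86 3 6.8
```

```text
t 29.67 pos [429.8 -85.3  51.4] ydeg 6.8 tilt 0.92 w 87.1 F [-0.3 -1.6  0.4] g 0.0 j [-0.98  0.23  1.18  2.15 -0.26  0.93  0.47]
turn -0.0 shift cm [-0.1   0.14  4.83]
```

>>> {"fn": "arm_command", "kwargs": {"moves": [0,0,1.5,0,0,0,1.5,0,0,0,1,0,0,0,0.4,0,0,0,0,0,0,0,0,0]}}

```text
time: 30.17
ee_pos: [0.4326, -0.0832, 0.0103]
eef_rot: [0.663, 0.748, 0.001, -0.006]
ft_force: [1.0, -0.3, -0.7]
width: 0.0869
grip_force: 0.0
```

```bash
python3 w.py 430.5 -86 4 6.8
```

```text
t 30.17 pos [432.6 -83.2  10.3] ydeg 6.88 tilt 0.7 w 86.9 F [ 1.  -0.3 -0.7] g 0.0 j [-0.86  0.33  1.07  2.18 -0.4   0.85  0.58]
turn 0.08 shift cm [-0.26 -0.24  0.63]
```

>>> {"fn": "arm_command", "kwargs": {"moves": [-0.25,-0.2,0.4,0,0,0,0.2,0,0,0,0,0,0,0,0,0]}}

```text
time: 30.5
ee_pos: [0.4296, -0.0864, 0.0026]
eef_rot: [0.664, 0.748, -0.0, -0.006]
ft_force: [-0.3, 0.7, -0.4]
width: 0.0867
grip_force: 0.0
```

```bash
python3 w.py 430.5 -86 4 6.8
```

```text
t 30.5 pos [429.6 -86.4   2.6] ydeg 6.86 tilt 0.73 w 86.7 F [-0.3  0.7 -0.4] g 0.0 j [-0.84  0.34  1.05  2.18 -0.42  0.84  0.6 ]
turn 0.06 shift cm [ 0.03  0.09 -0.14]
```

>>> {"fn": "arm_command", "kwargs": {"moves": [0,0,0,0,0,0,0,0,0,0,0,0,0,0,0,0,0,0,0,0,0,0,0,0,0,0,0,0,0,0,0,0,0,0,0,0], "fingers": 0, "squeeze": 15}}

```text
time: 31.25
ee_pos: [0.4296, -0.0864, 0.0024]
eef_rot: [0.664, 0.748, -0.0, -0.006]
ft_force: [-0.5, -0.3, 0.0]
width: 0.0548
grip_force: 15.0
```

>>> {"fn": "arm_command", "kwargs": {"moves": [0,0,-2,0,0,0,-3,0,0,0,-3,0,0,0,-3,0,0,0,-3,0,0,0,0,0]}}

```text
time: 31.75
ee_pos: [0.4331, -0.086, 0.1366]
eef_rot: [0.663, 0.748, 0.006, -0.008]
ft_force: [1.0, 0.2, -0.7]
width: 0.0544
grip_force: 15.0
```

```bash
python3 w.py 547 169 120 6.8
```

```text
t 31.75 pos [433.1 -86.  136.6] ydeg 6.9 tilt 1.11 w 54.4 F [ 1.   0.2 -0.7] g 15.0 j [-1.18 -0.16  1.24  2.07  0.15  1.13  0.12]
turn 0.1 shift cm [23.93 14.33  2.11]
```

>>> {"fn": "arm_command", "kwargs": {"moves": [2.7,1.6,0,0,2.7,1.6,0,0,2.7,1.6,0,0,2.7,1.6,0,0,2.7,1.6,0,0,2.7,1.6,0,0,2.6,1.6,0,0,2.6,1.6,0,0,2.5,1.5,0,0,0,0,0,0,0,0,0,0]}}

```text
time: 32.67
ee_pos: [0.5432, 0.17, 0.1322]
eef_rot: [0.662, 0.75, -0.001, -0.008]
ft_force: [-0.8, -1.9, -0.8]
width: 0.0547
grip_force: 15.0
```

```bash
python3 w.py 547 169 30 6.8
```

```text
t 32.67 pos [543.2 170.  132.2] ydeg 7.16 tilt 0.87 w 54.7 F [-0.8 -1.9 -0.8] g 15.0 j [-1.2   0.45  1.04  1.76 -0.42  1.19  0.09]
turn 0.36 shift cm [-0.24  0.49 10.21]
```

>>> {"fn": "arm_command", "kwargs": {"moves": [-0.1,0.35,2.5,0,0,0,3,0,0,0,3,0,0,0,1.5,0,0,0,0,0,0,0,0,0]}}

```text
time: 33.17
ee_pos: [0.5456, 0.1682, 0.0339]
eef_rot: [0.663, 0.749, -0.001, -0.008]
ft_force: [0.6, -0.1, -0.2]
width: 0.0543
grip_force: 15.0
```

```bash
python3 w.py 546 168.8 10.5 6.8
```

```text
t 33.17 pos [545.6 168.2  33.9] ydeg 6.94 tilt 0.89 w 54.3 F [ 0.6 -0.1 -0.2] g 15.0 j [-1.1   0.57  0.93  1.83 -0.55  1.03  0.18]
turn 0.14 shift cm [0.03 0.07 2.34]
```

>>> {"fn": "arm_command", "kwargs": {"moves": [0,0.05,1,0,0,0,0.8,0,0,0,0.3,0,0,0,0.25,0,0,0,0,0,0,0,0,0]}}

```text
time: 33.67
ee_pos: [0.5461, 0.1697, 0.0105]
eef_rot: [0.663, 0.749, 0.0, -0.008]
ft_force: [0.2, 0.5, -1.2]
width: 0.0541
grip_force: 15.0
```

```bash
python3 w.py 546 168.8 10.5 6.8
```

```text
t 33.67 pos [546.1 169.7  10.5] ydeg 7.01 tilt 0.89 w 54.1 F [ 0.2  0.5 -1.2] g 15.0 j [-1.08  0.61  0.9   1.84 -0.58  0.99  0.2 ]
turn 0.21 shift cm [-0.09 -0.02 -0.  ]
```

```bash
python3 - <<'E'
from h import *
t=r.camera("top");s=r.camera("scene");cv2.imwrite("pics/s12.png",s[:,:,::-1])
print(px("scene",[.546,.169,.033]))
a=cv2.resize(s[140:220,370:470],None,fx=6,fy=6,interpolation=2);
cv2.imwrite("pics/c12.png",a[:,:,::-1])
E
```

```text
[[413.49412798 178.69137502]]
```

View pics/c12.png

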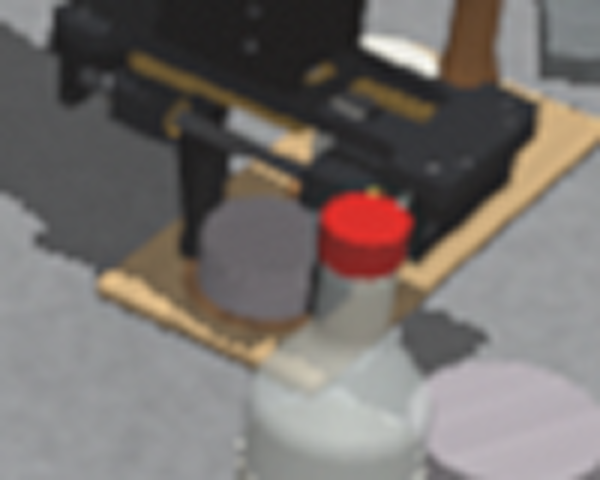

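>>> {"fn": "arm_command", "kwargs": {"moves": [-0.05,0,0.1,0,0,0,0.05,0,0,0,0,0]}}

```text
time: 34.02
ee_pos: [0.5461, 0.1697, 0.0101]
eef_rot: [0.663, 0.749, 0.0, -0.008]
ft_force: [-6.4, 0.1, 16.5]
width: 0.0548
grip_force: 15.0
```

>>> {"fn": "arm_command", "kwargs": {"moves": [0,0,0,0,0,0,0,0,0,0,0,0,0,0,0,0,0,0,0,0,0,0,0,0,0,0,-2,0,0,0,-3.5,0,0,0,-3.5,0,0,0,-3.5,0,0,0,-3.5,0,0,0,0,0], "fingers": 100}}

```text
time: 35.02
ee_pos: [0.5509, 0.1675, 0.1748]
eef_rot: [0.663, 0.749, 0.004, -0.006]
ft_force: [1.3, -0.0, 0.3]
width: 0.087
grip_force: 0.0
```

>>> {"fn": "arm_command", "kwargs": {"moves": [-2,-3.5,0,0,-2,-3.5,0,0,-2,-3.5,0,0,-2,-3.5,0,0,-2.5,-1.5,0,0,-2.5,0,0,0,-2.5,0,0,0,-2.5,0,0,0,-2.5,0,0,0,-2.5,0,0,0,0,0,0,0]}}

```text
time: 35.93
ee_pos: [0.4538, -0.0575, 0.1732]
eef_rot: [0.666, 0.746, -0.003, -0.01]
ft_force: [-0.1, -0.7, 0.7]
width: 0.0869
grip_force: 0.0
```

```bash
python3 w.py; python3 - <<'E'
from m import *
t=r.camera("top");s=r.camera("scene");cv2.imwrite("pics/t13.png",t[:,:,::-1]);cv2.imwrite("pics/s13.png",s[:,:,::-1])
print("expected px",px("top",[.546,.169,.033]),px("scene",[.546,.169,.033]))
hs=cv2.cvtColor(t,cv2.COLOR_RGB2HSV);print(hs[174:186:4,222:240:3].tolist())
for n,i,b in(("top",t,(205,155,255,195)),("scene",s,(395,160,435,196))):
    blob(i,n,b,(125,8,140),(175,60,255),.033,"tin")
blob(t,"top",(175,150,215,190),(0,0,190),(180,60,255),.078,"pot")
blob(s,"scene",(422,144,446,162),(0,0,190),(180,60,255),.078,"pot")
blob(t,"top",(380,130,420,180),(0,0,0),(180,255,60),.176,"lift")
b=blob(s,"scene",(275,180,318,224),(0,0,0),(180,255,60),.176,"lift")
blob(t,"top",(270,60,300,100),(0,150,120),(8,255,255),.2,"cap")
E
```

```text
t 35.93 pos [453.8 -57.5 173.2] ydeg 6.44 tilt 1.23 w 86.9 F [-0.1 -0.7  0.7] g 0.0 j [-1.39 -0.23  1.33  1.98  0.23  1.25 -0.03]
expected px [[227.2610464  170.64438521]] [[413.49412798 178.69137502]]
[[[139, 16, 176], [134, 16, 177], [135, 17, 180], [136, 15, 183], [133, 17, 182], [134, 16, 173]], [[144, 14, 180], [136, 15, 183], [136, 18, 183], [134, 18, 181], [135, 14, 178], [120, 20, 75]], [[137, 20, 116], [133, 21, 146], [138, 22, 137], [139, 26, 80], [135, 16, 65], [15, 151, 154]]]
tin top px [226.7 171.7] rect [544.  170.7] [52.9 50.6] 2.7 circ [543.7 170.3] 27.3 ell [array([543.8, 170.4]), array([51.5, 51.9]), np.float64(144.8)]
tin scene px [414.  179.4] rect [545.9 167.1] [45.  52.2] 39.8 circ [548.7 168.8] 26.8 ell [array([548.3, 167.6]), array([47.4, 50.2]), np.float64(32.6)]
pot top px [187.8 169.6] rect [536.8 250.5] [43.9 43.4] 89.4 circ [535.8 250.6] 23.0 ell [array([535.6, 249.8]), array([42.8, 43.5]), np.float64(42.3)]
pot scene px [433.7 150.5] rect [538.7 249. ] [43.2 47.5] 39.6 circ [538.2 249.4] 24.6 ell [array([537.8, 250. ]), array([44.7, 44.9]), np.float64(40.3)]
lift top px [398.6 152.2] rect [ 534.5 -220.6] [50.7 49.2] 14.2 circ [ 537.1 -222.2] 31.9 ell [array([ 536.9, -218.9]), array([44.3, 57.7]), np.float64(60.0)]
lift scene px [289.6 201.8] rect [ 549.9 -227.6] [48.2 47. ] 9.8 circ [ 552.2 -230.1] 28.7 ell [array([ 552.2, -226.8]), array([44.7, 52.1]), np.float64(56.1)]
cap top px [286.6  77.7] rect [699.6  14. ] [25.8 25.6] 0.7 circ [698.6  14.6] 14.3 ell [array([699.4,  14.6]), array([25.5, 27.3]), np.float64(5.0)]
```

>>> {"fn": "arm_command", "kwargs": {"moves": [2,0,0,0,2,0,0,0,2,0,0,0,0,0,0,0,0,0,0,0,0,0,0,0]}}

```text
time: 36.53
ee_pos: [0.4464, 0.0066, 0.1739]
eef_rot: [0.664, 0.748, -0.003, -0.01]
ft_force: [0.8, -0.4, -0.1]
width: 0.087
grip_force: 0.0
```

```bash
python3 w.py; python3 -c "
from bench import r
print(r.close_job())"
```

```text
t 36.53 pos [446.4   6.6 173.9] ydeg 6.8 tilt 1.23 w 87.0 F [ 0.8 -0.4 -0.1] g 0.0 j [-1.39 -0.21  1.2   2.    0.19  1.24 -0.15]
the job is handed in; nothing more can be done
None
```

All five pieces are placed and released, and the job was handed in at 36.5 s of robot time: block heel and top lift on the last, and the pot, slim heel and tack tin each within about 2 mm of their spot's middle by camera. The bottle is still standing.

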